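# Zero the dial scale on the brass tee

## Robot

A 7-joint arm with a two-finger parallel gripper is mounted at the origin on the work surface. World frame = base frame: x ahead of the robot, y to its left, z up, the work surface at z = 0. Lengths are in m, angles in rad, forces in N, time in s.
With the tool pointing down it reaches from about 0.425 to 1.025 m from the base axis. Payload 3.6 kg.
Tool frame: the origin (TCP) lies at the very end of the fingers, on their centre line; the grasp point (between the pads) lies 19 mm behind it (grasp_offset is the distance from the TCP to the grasp point, in m); z points along the fingers, y is the direction in which the jaws open and shut (so a half turn about z gives the same grasp; the last joint's range is limited). The gripper opens to 85 mm and grips with 20 to 120 N. Pads are 22 mm wide; open, the fingers measure 114 mm over their backs; the gripper's body (76 mm by 85 mm) begins 54 mm behind the grasp point. The pads swing forward as they close: fully open they stand 13 mm farther back than shut.
Start: joints at [-1.323, 0.591, 0.048, 1.609, -0.033, 0.943, -0.034], TCP at [0.242, 0.683, 0.231] pointing down, gripper open.
Joint ranges: [-2.69, 2.69], [-0.47, 2.24], [-1.27, 1.36], [0.19, 2.51], [-1.53, 4.68], [0.08, 2.07], [-3.09, 3.09]. Speed limits (rad/s): [2.57, 2.57, 3.14, 3.14, 3.14, 3.14, 3.14].

## Interface

Orientations are given as a unit quaternion [w, x, y, z].
In Python, from cell import * gives the robot as it stands.
- The arm moves only by the shell command python3 -m jog 'ROWS' [FORCE]. ROWS is text: rows parted by semicolons, each of 7 numbers parted by spaces: the shift along the tool's x, y, z in m, then the turn, a rotation vector about the tool's x, y, z in degrees, then the gripper's target within -1 to 1 (shut at 1, half-way at 0, fully open at -1). In form: tx ty tz wx wy wz claw; .... A call has 1 to 20 rows; each row is the pose to reach, as a shift and turn from the pose measured when the call began, along the tool's axes at that moment; what a row does not reach only later rows make up. A row lasts 1/10 s, in which the tool goes at most 50 mm and 8.59 degrees, less where a joint would pass 70% of its speed; a pose out of reach is approached as far as the arm can. A call with a gripper value outside its range is refused whole. The fingers move at their own pace and stop on an object; FORCE is the grip in N (left out, the last holds). Time passes only in rows, so rows that repeat a pose let the fingers close. It gives the time, the measured TCP pose, the force and the opening at its end, in the units of the state.
- sense(): the state, without advancing time (a new reading comes with each control period).
- camera(name): name is "side" or "top" or "wrist"; returns a dict with "color" (420x560x3 uint8, blue, green, red), "K" (3x3 intrinsics, pixels), "R" (3x3) and "t" (3): a world point X has camera coordinates R X + t; the wrist camera has in their place "tool_from_camera" (4x4, takes a point from camera to tool coordinates, whose origin is the TCP and whose axes are the flange's). Camera axes: x right, y down, z forward; pixel columns grow to the right and rows downward; lengths in m; the calibration is good to about 2 mm. A picture is of the moment at which its call begins: read the wrist's pose just before it. There is no depth.
- sign_off(): hands the job in, once; it reports no verdict.
The state is a dict: "time_s": time; "joint_pos": joint angles; "joint_vel": joint speeds; "effort": joint torques, N m; "position": TCP position; "ee_rot": TCP orientation; "force": force on the tool from outside, world axes, zero at the start; "torque": the same for the moment, N m; "opening": opening from 0.0 (shut) to 1.0 (fully open).
Only numpy, scipy, OpenCV 4.12 (cv2) and the standard library are available. Lean on these libraries where they do the work, as an engineer would, in place of code of your own. Each camera call takes 0.05 s, during which the arm holds its last target. There are 200 camera calls.

## Task

Pick the brass tee (the one with three spigots) out of the fittings crate and set it down gently on the scale's pan, leaving the other parts in the crate. With the tee let go on the pan, turn the black knob of the sloping dial until the red zero mark stands right at the pointer, so that the other fittings can be weighed against it. Leave the bottle and the cup where they are.

Things in the scene. Friction and masses are not known exactly. Their poses are not given: they have to be found in the camera images.
- crate: open blue plastic crate, fixed; outside 220 (x) x 290 (y) x 55 high, walls and floor 5 thick; origin at the centre of its underside. Six fittings stand in it in two rows, about 72 apart in its y and 110 in its x, any of them in any place, and two small nuts between the rows
- tee: THE TARGET: brass tee, a 28 mm cube with a spigot 16 in diameter (19 at the barb) along +x and one along -x (64 long over both) and a third pointing up +z (top at 47); 0.17 to 0.35 kg; origin at the centre of the cube's underside; grip the cube across its y faces (28 wide, free of spigots)
- steel_tee: dark steel tee of the same shape and size, not the target; origin at the centre of the cube's underside
- plug: round brass plug, 36 across with a 20 wide boss on top, 26 high, not the target; origin at the centre of its underside
- nut0: small steel nut, 18 across, 14 high, between the rows; origin at the centre of its underside
- nut1: another such nut
- black_elbow: black plastic elbow, 28 x 28 x 24 block with spigots along +x and +y (35 out from the centre); origin at the centre of the block's underside
- stopper: brown conical stopper, 36 across the foot, 30 high; origin at the centre of its underside
- cap: white plastic cap, 38 across, 28 high; origin at the centre of its underside
- scale: green spring scale, fixed, 180 (x) x 310 (y); origin at the centre of its underside. Round pan at its +y end (axis 85 from the origin), dial at its -y end (centre 85 from the origin) on a slope: the dial's normal is tilted 30 degrees from the scale's +z towards its -y, i.e. (0, -0.5, 0.866) in the scale's frame
- pan_top (a point): centre of the upper face of the flat round aluminium pan, 136 across, about 87 above the table; it sinks under load; 25 clear above the scale's body
- pan (a joint): how far the pan has sunk, m: 0 empty, 0.003 to 0.006 with the tee lying on it; sprung, 600 N/m; its stop is at 0.014 and it must not be driven past 0.012
- pointer (a joint): angle of the black pointer, rad: 0 with the pan empty (pointing up the slope, the scale's +y), growing clockwise seen from in front of the dial as the pan is loaded (245 rad per m of pan travel; about 0.7 to 1.45 with the tee). It cannot be pushed by hand
- dial (a joint): angle of the white dial plate, which turns with its knob, rad: 0 with the red zero mark pointing up the slope, growing clockwise seen from in front; same zero and sense as the pointer, so the scale reads zero when both are equal. Stops at -0.8 and 2.4; stays where it is left
- knob (a point): centre of the round black knob in the middle of the dial, on the dial's axis: 38 in diameter, 26 high along the axis, its top 12 and its foot 14 from this point; the white dial plate (120 across) lies 22 below this point, the pointer sweeps close over the plate, under the knob. The point's z axis is the dial's normal
- zero_mark (a point): the middle of the red zero mark (5 x 14) near the edge of the white dial plate, 50 from the dial's axis; it turns with the knob
- pointer_tip (a point): the point that the pointer points at, 50 from the dial's axis, 6 beyond the end of the black hand, in the zero mark's plane; the hand is 5 wide, with a short tail
- bottle: light blue bottle, 60 across, 190 high, loose, at the back; origin at the centre of its underside
- cup: white tasting cup, 74 across, 55 high, loose, at the back; origin at the centre of its underside
There are look-alikes about, which are no part of the job. Of the things that look like the cap, the smallest one is meant.

How it is judged:
By the outcome, as a careful person would: the job done as asked, in the order asked, and still so for the second after the job is handed in, with the robot touching nothing.
It also fails if it takes over 64 s, if anything falls off the work surface, if the arm or the gripper's body presses on something with over 40 N, if the wrist force passes 120 N, or if a joint passes its speed limit or range.

## Working session

There is one attempt and no reset: what is moved stays moved. The work goes in short steps, Python scripts to look and compute and a shell command to move; the robot and the scene stay as the last step left them, time stands still between calls to the robot, and variables do not carry over. Pictures are saved under pics/ and viewed, about 8 in all and at most 12, crops included, and the job is handed in when it is done.

```bash
mkdir -p pics; ls
python3 - <<'E'
from cell import *
import cv2,numpy as np
s=sense();print(s['time_s'],s['position'],s['ee_rot'],s['opening'],globals().get('grasp_offset'))
for n in ("top","side"):
    c=camera(n);cv2.imwrite(f"pics/{n}0.png",c["color"]);print(n,c["K"].tolist(),c["R"].tolist(),c["t"].tolist()) if hasattr(c["K"],'tolist') else print(c["K"],c["R"],c["t"])
    print('centre',-np.array(c["R"]).T@np.array(c["t"]))
E
```

```text
pics
0.0 [0.24204248 0.68252606 0.23011513] [-1.23624407e-04  1.69522403e-01  9.85525674e-01 -1.13388042e-03] 1.0035157652887272 0.0187
top [[416.1251575501617, 0.0, 278.44929761374107], [0.0, 416.1251575501617, 205.96452792973588], [0.0, 0.0, 1.0]] [[0.01402059340893296, -0.9998504993106262, -0.010119386777509528], [-0.9804080154640317, -0.011757923101862657, -0.1966262303412476], [0.19647785161269465, 0.012677944337396965, -0.980426296848997]] [-0.03865109617499787, 0.5466567359046894, 1.0927903062036894]
centre [ 0.32177947 -0.0460721   1.17849628]
side [[424.9497074730748, 0.0, 280.65148207521213], [0.0, 424.9497074730748, 210.10483299554585], [0.0, 0.0, 1.0]] [[0.9918116673497211, -0.12654550395211603, 0.01720034704507895], [-0.06782542241512936, -0.6360643322821069, -0.7686493851378056], [0.10820965106299638, 0.7611888074768456, -0.6394390282026912]] [-0.5362143755343775, 0.0995424904601771, 1.025979295878038]
centre [ 0.42755432 -0.78550405  0.74178755]
```

View pics/top0.png

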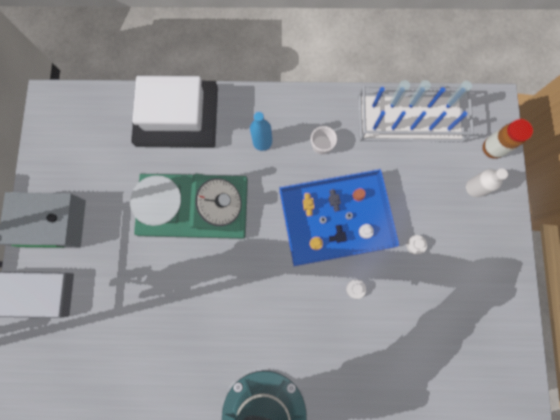

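View pics/side0.png

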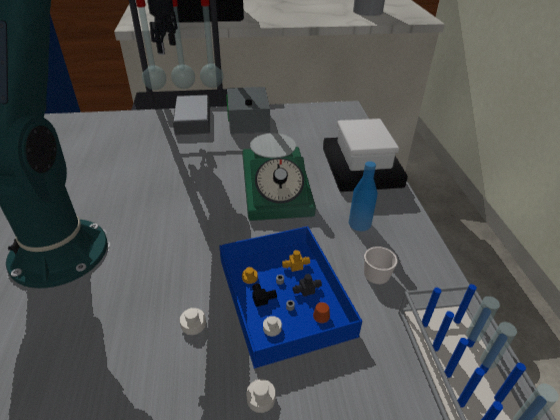

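Top view: brass tee at about (309,203) in the blue crate, steel tee (335,200), plug (316,243); scale pan (157,200), dial (219,202). Side view: tee (296,261), dial (280,178), pan (273,147).

```bash
cat > h.py <<'E'
from cell import *
import cv2,numpy as np
from scipy.spatial.transform import Rotation as Ro
def pose():
    s=sense();q=np.array(s['ee_rot']);return np.array(s['position']),Ro.from_quat(q[[1,2,3,0]]).as_matrix()
def ray(c,uv):
    "origin, direction in world"
    d=np.linalg.solve(np.array(c["K"]),[uv[0],uv[1],1.])
    return c["C"],c["Rw"]@d
def cam(n):
    if n=="wrist":
        p,R=pose();c=camera(n);T=np.array(c["tool_from_camera"]);c["Rw"]=R@T[:3,:3];c["C"]=p+R@T[:3,3]
    else:
        c=camera(n);c["Rw"]=np.array(c["R"]).T;c["C"]=-c["Rw"]@np.array(c["t"])
    return c
def onz(c,uv,z):
    o,d=ray(c,uv);return o+d*(z-o[2])/d[2]
def onplane(c,uv,p,n):
    o,d=ray(c,uv);return o+d*(np.dot(p-o,n)/np.dot(d,n))
def two(c1,a,c2,b):
    o,d=ray(c1,a);q,e=ray(c2,b);d=d/np.linalg.norm(d);e=e/np.linalg.norm(e)
    k=np.linalg.lstsq(np.c_[d,-e],q-o,rcond=None)[0];A=o+k[0]*d;B=q+k[1]*e
    return (A+B)/2,np.linalg.norm(A-B)
def proj(c,X):
    x=np.array(c["K"])@(c["Rw"].T@(np.asarray(X)-c["C"]));return x[:2]/x[2]
def blobs(img,lo,hi,amin=30):
    m=cv2.inRange(cv2.cvtColor(img,cv2.COLOR_BGR2HSV),np.array(lo),np.array(hi))
    cs=cv2.findContours(m,cv2.RETR_EXTERNAL,cv2.CHAIN_APPROX_NONE)[0]
    return sorted([c for c in cs if cv2.contourArea(c)>amin],key=cv2.contourArea,reverse=True)
def rowsto(P,R):
    "shift and turn (deg) in tool axes from the current pose"
    p,Rc=pose();return (Rc.T@(P-p)).round(4),np.degrees(Ro.from_matrix(Rc.T@R).as_rotvec()).round(2)
E
python3 - <<'E'
from h import *
T,S=cam("top"),cam("side")
for n,c in (("top",T),("side",S)):
    for nm,lo,hi in(("brass",(12,120,90),(32,255,255)),("crate",(108,150,60),(125,255,255)),("green",(65,80,20),(88,255,140))):
        for b in blobs(c["color"],lo,hi)[:4]:
            r=cv2.minAreaRect(b);print(n,nm,cv2.contourArea(b),np.round(r[0],1),np.round(r[1],1),round(r[2],1))
            if n=="top" and nm!="brass" and cv2.contourArea(b)>4000:
                print("  corners",[onz(c,u,0.055 if nm=="crate" else 0.03).round(3).tolist() for u in cv2.boxPoints(r)])
def crop(c,u,v,w,h,k):return cv2.resize(c["color"][v:v+h,u:u+w],None,fx=k,fy=k,interpolation=cv2.INTER_CUBIC)
a=np.hstack([crop(T,130,165,130,75,3.07)[:230,:399],crop(T,275,165,130,75,3.07)[:230,:399]])
b=np.hstack([crop(S,230,125,100,100,3.5)[:350,:350],crop(S,210,225,128,100,3.5)[:350,:448]])[:,:798]
cv2.imwrite("pics/c1.png",np.vstack([a,b]))
E
```

```text
top brass 163.0 [507.4 138.9] [22.7 14.2] 50.5
top brass 90.0 [308.  204.5] [19.  8.] 90.0
top brass 64.5 [315.5 243.5] [9. 9.] 90.0
top crate 7469.0 [337.7 217. ] [ 77.7 104.2] 79.8
  corners [[0.598, -0.034, 0.055], [0.654, -0.32, 0.055], [0.441, -0.349, 0.055], [0.388, -0.074, 0.055]]
top crate 30.5 [392.7 241.6] [7.3 7.9] 71.6
top green 2195.5 [190.1 205.3] [108.8  60.9] 1.7
side brass 246.0 [296.  261.5] [18.3 23.8] 47.5
side brass 154.5 [249.5 274.5] [15. 13.] 90.0
side crate 12966.5 [291.  290.3] [128.  117.3] 73.1
side crate 574.0 [504.  392.4] [12.4 68.2] 30.5
side crate 510.0 [453.3 316.6] [16.  75.2] 38.2
side crate 366.0 [471.3 384.7] [10.  46.9] 33.3
side green 2099.0 [278.5 182.2] [71.6 67.4] 85.6
side green 33.5 [40.1 66.2] [11.2 22. ] 7.1
```

View pics/c1.png

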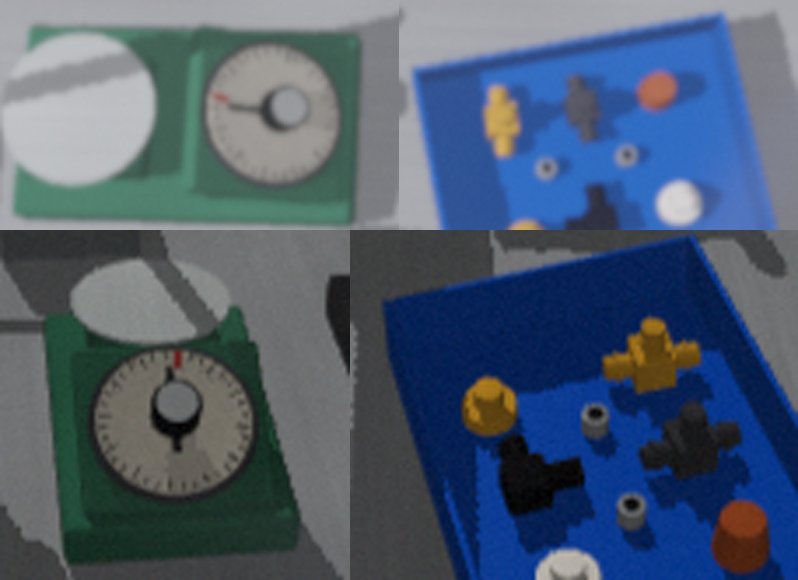

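The crops show the brass tee with its spigots lying roughly along world x. The red mark is a little clockwise of the pointer. The steel tee is next to the brass one on the -y side. Next I work out the move to look at it from above.

```bash
cat >> h.py <<'E'
def down(yaw,flip=False):
    "tool down; tool y along (-sin,cos)(yaw) or its opposite"
    y=np.array([-np.sin(yaw),np.cos(yaw),0])*(-1 if flip else 1);z=np.array([0,0,-1.]);return np.c_[np.cross(y,z),y,z]
E
python3 - <<'E'
from h import *
T,S=cam("top"),cam("side")
t,e=two(T,(308,204.5),S,(296,261.5));print("tee",t,e,onz(T,(308,204.5),.022),onz(S,(296,261.5),.022))
p,R=pose();print(R.round(3),np.array(camera("wrist")["tool_from_camera"]).round(3).tolist(),camera("wrist")["K"])
tt=onz(S,(296,261.5),.022)
for f in(0,1):print(rowsto(np.array([tt[0],tt[1],.26]),down(np.radians(9),f)))
E
```

```text
tee [ 0.56044022 -0.11495577  0.01959646] 0.0022882084866055977 [ 0.55877999 -0.11482122  0.022     ] [ 0.56115734 -0.11695418  0.022     ]
[[-0.942  0.334 -0.   ]
 [ 0.334  0.942 -0.001]
 [-0.    -0.001 -1.   ]] [[-0.001, -0.947, -0.32, 0.083], [1.0, -0.001, -0.001, 0.0], [0.0, -0.32, 0.947, -0.143], [0.0, 0.0, 0.0, 1.0]] [[324.32925967   0.         278.63591453]
 [  0.         324.32925967 212.32238674]
 [  0.           0.           1.        ]]
(array([-0.568 , -0.6476, -0.0286]), array([-2.000e-02, -0.000e+00, -2.852e+01]))
(array([-0.568 , -0.6476, -0.0286]), array([-1.0000e-02,  3.0000e-02,  1.5148e+02]))
```

```bash
r='-0.568 -0.648 -0.03 0 0 -28.5 -0.2'; python3 -m jog '-0.568 -0.648 -0.03 0 0 -28.5 -0.2;-0.568 -0.648 -0.03 0 0 -28.5 -0.2;-0.568 -0.648 -0.03 0 0 -28.5 -0.2;-0.568 -0.648 -0.03 0 0 -28.5 -0.2;-0.568 -0.648 -0.03 0 0 -28.5 -0.2;-0.568 -0.648 -0.03 0 0 -28.5 -0.2;-0.568 -0.648 -0.03 0 0 -28.5 -0.2;-0.568 -0.648 -0.03 0 0 -28.5 -0.2;-0.568 -0.648 -0.03 0 0 -28.5 -0.2;-0.568 -0.648 -0.03 0 0 -28.5 -0.2;-0.568 -0.648 -0.03 0 0 -28.5 -0.2;-0.568 -0.648 -0.03 0 0 -28.5 -0.2;-0.568 -0.648 -0.03 0 0 -28.5 -0.2;-0.568 -0.648 -0.03 0 0 -28.5 -0.2;-0.568 -0.648 -0.03 0 0 -28.5 -0.2;-0.568 -0.648 -0.03 0 0 -28.5 -0.2;-0.568 -0.648 -0.03 0 0 -28.5 -0.2;-0.568 -0.648 -0.03 0 0 -28.5 -0.2;-0.568 -0.648 0.05 0 0 -28.5 -0.2;-0.568 -0.648 0.05 0 0 -28.5 -0.2'
python3 - <<'E'
from h import *
print(pose())
c=cam("wrist");cv2.imwrite("pics/w1.png",c["color"])
for b in blobs(c["color"],(12,100,70),(32,255,255)):
    r=cv2.minAreaRect(b);print(cv2.contourArea(b),r)
E
```

```text
time_s: 2.4
position: [0.5608, -0.1179, 0.18]
ee_rot: [-0.0, -0.077, 0.997, -0.0]
force: [0.5, 0.7, -0.5]
opening: 0.596
(array([ 0.56075341, -0.11786464,  0.17997768]), array([[-9.87998750e-01, -1.54461706e-01, -2.28412067e-04],
       [-1.54461685e-01,  9.87998774e-01, -1.06664929e-04],
       [ 2.42146489e-04, -7.01039036e-05, -9.99999968e-01]]))
1370.0 ((282.5, 193.0), (64.0, 29.0), 90.0)
1316.5 ((276.5, 67.5), (43.0, 39.0), 90.0)
```

View pics/w1.png

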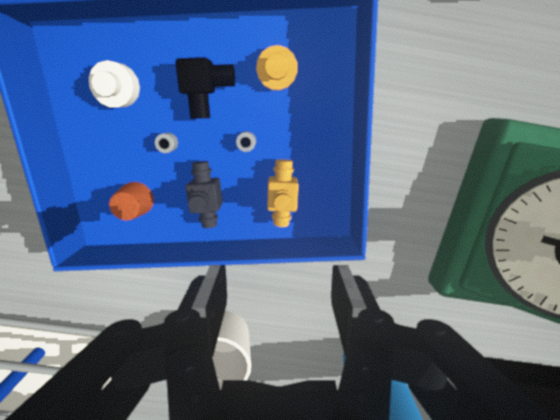

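The wrist view shows the tee at (282,193), its axis near enough vertical in the image and so along tool x. Its spigot ends are at about (284,162) and (281,225). The neighbours leave room for the fingers.

Run:
```python
from h import *
c=cam("wrist")
m=cv2.inRange(cv2.cvtColor(c["color"],cv2.COLOR_BGR2HSV),(12,100,70),(32,255,255));m[:120]=0
ys,xs=np.nonzero(m)
for y in range(ys.min(),ys.max()+1,4): print(y,xs[ys==y].min(),xs[ys==y].max(),end=' | ')
a=[xs[(ys<ys.min()+12)].mean(),ys.min()];b=[xs[ys>ys.max()-12].mean(),ys.max()]
# end rows' silhouette: near end at axis height
A,B=onz(c,a,.019),onz(c,b,.019);print("\nends",A,B,np.linalg.norm(A-B),"mid",(A+B)/2)
v=B-A;print("axis yaw deg",np.degrees(np.arctan2(v[1],v[0])))
# scale from top view: pan circle and scale outline
T=cam("top");S=cam("side")
g=T["color"]
for b in blobs(g,(60,70,20),(95,255,170),500)[:2]:
    r=cv2.minAreaRect(b);print("green",r)
h=cv2.cvtColor(g,cv2.COLOR_BGR2HSV);mm=cv2.inRange(h,(0,0,150),(180,60,255));mm[:, :128]=0;mm[:, 252:]=0;mm[:170]=0;mm[236:]=0
for b in sorted(cv2.findContours(mm,cv2.RETR_EXTERNAL,cv2.CHAIN_APPROX_NONE)[0],key=cv2.contourArea)[::-1][:4]:
    if len(b)>5:
        e=cv2.fitEllipse(b);print("ell",cv2.contourArea(b),np.round(e[0],1),np.round(e[1],1),onz(T,e[0],.087),onz(T,e[0],.075))
```

```text
166 279 282 | 170 274 289 | 174 272 290 | 178 273 289 | 182 273 288 | 186 267 293 | 190 266 295 | 194 266 295 | 198 266 294 | 202 266 294 | 206 266 294 | 210 266 294 | 214 266 293 | 218 272 286 | 222 270 287 | 226 272 286 | 230 273 285 | 
ends [ 0.52864795 -0.11806032  0.019     ] [ 0.59400146 -0.11006082  0.019     ] 0.06584127243355155 mid [ 0.56132471 -0.11406057  0.019     ]
axis yaw deg 6.97848881084301
green ((263.0075988769531, 319.91571044921875), (144.85791015625, 199.1909942626953), 0.7440592050552368)
green ((190.447998046875, 205.37359619140625), (109.65214538574219, 61.254150390625), 1.5911402702331543)
ell 2769.5 [174.7 196.5] [ 56.2 159.9] [0.56320441 0.24801614 0.087     ] [0.56585865 0.25124937 0.075     ]
ell 1287.0 [217.7 201.6] [39.4 41.7] [0.55044189 0.1312837  0.087     ] [0.55295582 0.13323356 0.075     ]
```

```bash
python3 -m jog '-0.001 0.0033 0.05 0 0 1.9 -0.2;-0.001 0.0033 0.09 0 0 1.9 -0.2;-0.001 0.0033 0.12 0 0 1.9 -0.2;-0.001 0.0033 0.145 0 0 1.9 -0.2;-0.001 0.0033 0.16 0 0 1.9 -0.2;-0.001 0.0033 0.168 0 0 1.9 -0.2;-0.001 0.0033 0.173 0 0 1.9 -0.2;-0.001 0.0033 0.173 0 0 1.9 -0.2' 50 && python3 -m jog '0 0 0 0 0 0 0.1;0 0 0 0 0 0 0.3;0 0 0 0 0 0 0.6;0 0 0 0 0 0 0.8;0 0 0 0 0 0 0.8;0 0 0 0 0 0 0.8' 50 && python3 -m jog '0 0 -0.01 0 0 0 0.8;0 0 -0.03 0 0 0 0.8;0 0 -0.06 0 0 0 0.8;0 0 -0.09 0 0 0 0.8;0 0 -0.12 0 0 0 0.8;0 0 -0.15 0 0 0 0.8;0 0 -0.17 0 0 0 0.8;0 0 -0.17 0 0 0 0.8;0 0 -0.17 0 0 0 0.8' 50
python3 - <<'E'
from h import *
c=cam("wrist");s=cam("side");t=cam("top")
a=c["color"][60:420,120:540];f=lambda c,u,v,w,h:cv2.resize(c["color"][v:v+h,u:u+w],(380,300),interpolation=cv2.INTER_CUBIC)
b=np.vstack([f(s,215,110,190,150),f(t,120,150,152,120)])
cv2.imwrite("pics/w2.png",np.hstack([cv2.resize(a,(420,600)) if 0 else cv2.copyMakeBorder(a,0,240,0,0,cv2.BORDER_CONSTANT),b]))
E
```

```text
time_s: 3.4
position: [0.5623, -0.1136, 0.0092]
ee_rot: [0.0, -0.062, 0.998, -0.0]
force: [-0.4, 1.6, 0.7]
opening: 0.601
time_s: 4.0
position: [0.5632, -0.1139, 0.0104]
ee_rot: [0.001, -0.062, 0.998, -0.0]
force: [-1.8, -0.7, 7.3]
opening: 0.316
time_s: 4.9
position: [0.5619, -0.1135, 0.1802]
ee_rot: [0.001, -0.062, 0.998, -0.0]
force: [-1.5, 1.4, -4.2]
opening: 0.317
```

View pics/w2.png

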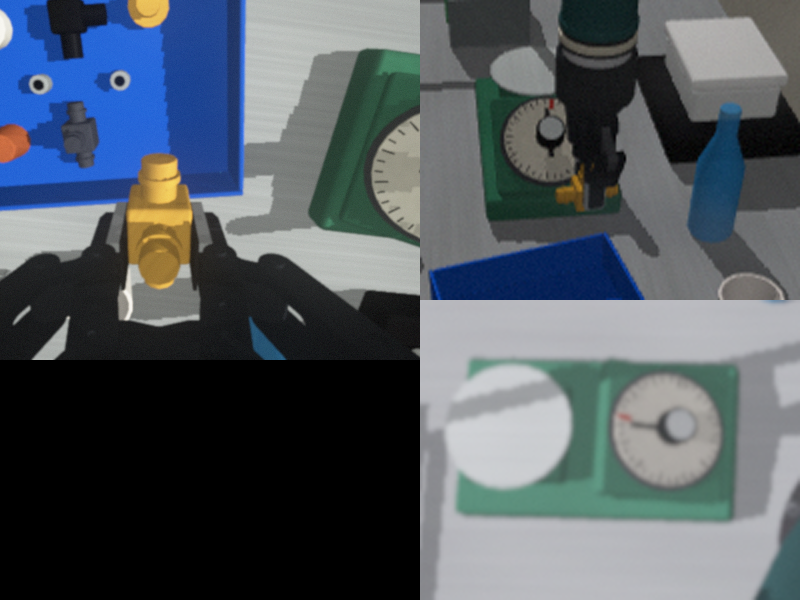

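The tee is gripped and clear of the crate, with the cube between the pads (opening 0.317). In the top view the pan centre is at about pixel (156,200.4) and the dial centre at about (219.2,202).

Run:
```python
from h import *
T=cam("top")
P=onz(T,(156,200.4),.087);D=onz(T,(219.2,202),.075);print("pan",P,"dial",D,"dist",np.linalg.norm((P-D)[:2]),"bottle",onz(T,(259,117),.19))
u=(P-D)[:2];print("scale yaw",np.degrees(np.arctan2(-u[0],u[1])))
p,R=pose();print(p,rowsto(np.array([P[0],P[1],.16]),R))
```

```text
pan [0.55183386 0.29773116 0.087     ] dial [0.55196489 0.129148   0.075     ] dist 0.16858321050071715 bottle [0.74907007 0.01919111 0.19      ]
scale yaw 0.04453383653235837
[ 0.56147634 -0.11354521  0.17884964] (array([-0.0413,  0.4093,  0.0188]), array([0., 0., 0.]))
```

```bash
python3 -m jog '-0.005 0.04 0 0 0 0 0.8;-0.009 0.08 0 0 0 0 0.8;-0.013 0.12 0 0 0 0 0.8;-0.017 0.16 0 0 0 0 0.8;-0.021 0.2 0 0 0 0 0.8;-0.025 0.24 0 0 0 0 0.8;-0.029 0.28 0 0 0 0 0.8;-0.033 0.32 0 0 0 0 0.8;-0.037 0.36 0 0 0 0 0.8;-0.04 0.39 0 0 0 0 0.8;-0.041 0.405 0 0 0 0 0.8;-0.041 0.409 0 0 0 0 0.8;-0.041 0.409 0.02 0 0 0 0.8;-0.041 0.409 0.04 0 0 0 0.8;-0.041 0.409 0.06 0 0 0 0.8;-0.041 0.409 0.07 0 0 0 0.8;-0.041 0.409 0.074 0 0 0 0.8;-0.041 0.409 0.074 0 0 0 0.8;-0.041 0.409 0.074 0 0 0 0.8' 50
python3 - <<'E'
from h import *
s=sense();print(s['position'],s['force'])
c=cam("wrist");s=cam("side")
b=cv2.resize(s["color"][90:230,215:355],(400,400),interpolation=cv2.INTER_CUBIC)
cv2.imwrite("pics/w3.png",np.hstack([c["color"][20:420,80:480],b]))
E
```

```text
time_s: 7.0
position: [0.5523, 0.2971, 0.1055]
ee_rot: [0.0, -0.062, 0.998, 0.0]
force: [0.7, -0.3, -2.3]
opening: 0.318
[0.5523114  0.29713182 0.1055437 ] [ 0.69896806 -0.29043715 -2.29966912]
```

View pics/w3.png

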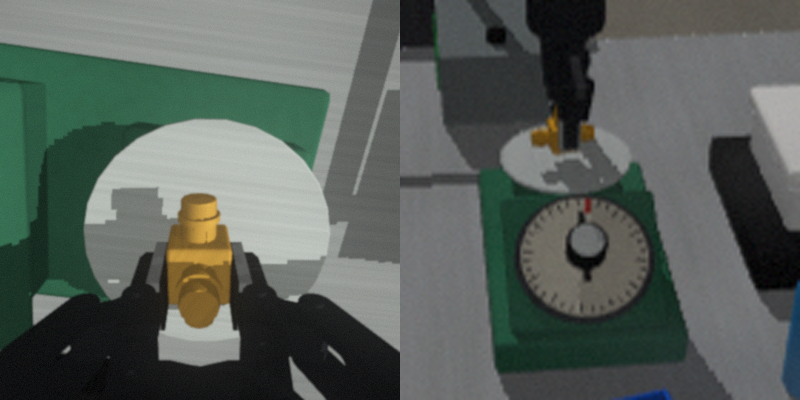

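The tee is about 13 mm above the pan and near its centre, and the pointer has not moved. I'll go down slowly.

```bash
python3 -m jog '0 0 0.003 0 0 0 0.8;0 0 0.006 0 0 0 0.8;0 0 0.009 0 0 0 0.8;0 0 0.011 0 0 0 0.8;0 0 0.011 0 0 0 0.8;0 0 0.011 0 0 0 0.8' 50; python3 -m jog '0 0 0.001 0 0 0 0.8;0 0 0.002 0 0 0 0.8;0 0 0.002 0 0 0 0.8;0 0 0.002 0 0 0 0.8' 50;python3 -m jog '0 0 0.001 0 0 0 0.8;0 0 0.002 0 0 0 0.8;0 0 0.002 0 0 0 0.8;0 0 0.002 0 0 0 0.8' 50
```

```text
time_s: 7.7
position: [0.5522, 0.2976, 0.0946]
ee_rot: [0.001, -0.062, 0.998, 0.0]
force: [-0.4, 0.3, -3.9]
opening: 0.317
time_s: 8.1
position: [0.5522, 0.2976, 0.0926]
ee_rot: [0.001, -0.062, 0.998, 0.0]
force: [-0.6, -0.9, -3.3]
opening: 0.319
time_s: 8.5
position: [0.5523, 0.2976, 0.0907]
ee_rot: [0.001, -0.062, 0.998, 0.0]
force: [-1.1, 0.1, -1.7]
opening: 0.324
```

```bash
python3 -m jog '0 0 0.001 0 0 0 0.8;0 0 0.002 0 0 0 0.8;0 0 0.002 0 0 0 0.8;0 0 0.002 0 0 0 0.8' 50
python3 - <<'E'
from h import *
c=cam("side");S=c["color"][125:225,230:330]
cv2.imwrite("pics/w4.png",np.hstack([cv2.resize(S,(400,400),interpolation=cv2.INTER_CUBIC),cam("wrist")["color"][20:420,80:480]]))
E
```

```text
time_s: 8.9
position: [0.5523, 0.2976, 0.0887]
ee_rot: [0.001, -0.062, 0.998, 0.0]
force: [-0.5, -0.1, -1.6]
opening: 0.315
```

View pics/w4.png

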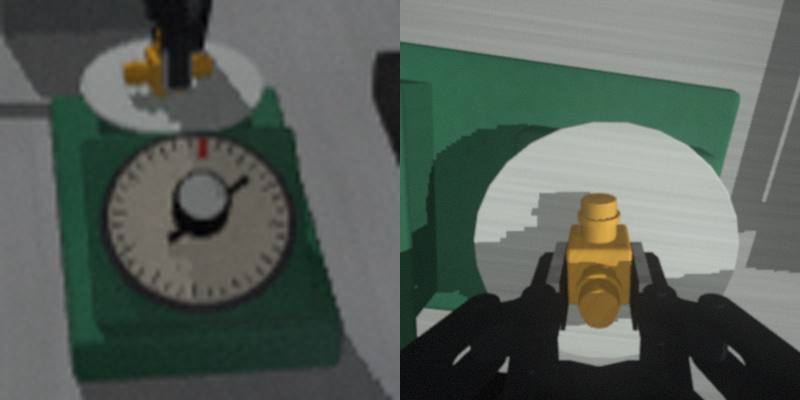

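The pointer has swung to about 0.9 rad, so the pan carries the tee (about 3.7 mm down). I'll release and retreat straight up.

```bash
python3 -m jog '0 0 0 0 0 0 0.3;0 0 0 0 0 0 0.25;0 0 0 0 0 0 0.15;0 0 0 0 0 0 0;0 0 0 0 0 0 0;0 0 0 0 0 0 0;0 0 -0.005 0 0 0 0;0 0 -0.015 0 0 0 0;0 0 -0.03 0 0 0 0;0 0 -0.05 0 0 0 0;0 0 -0.08 0 0 0 0;0 0 -0.11 0 0 0 0;0 0 -0.13 0 0 0 0;0 0 -0.13 0 0 0 0;0 0 -0.13 0 0 0 0'
python3 - <<'E'
from h import *
# dial frame guess: scale yaw 0, dial centre from top
n=np.array([0,-.5,.866]);K=np.array([.552,.128,.097])
yaxis=[np.array([1.,0,0]),np.array([-1.,0,0])]
y=np.array([0,.866,.5])
z=-n
for nm,yy in (("x",np.array([-1.,0,0])),("+slope",y),("xflip",np.array([1.,0,0]))):
    R=np.c_[np.cross(yy,z),yy,z];print(nm,R.round(2).tolist(),rowsto(K+n*.15,R))
print(sense()['joint_pos'])
T,S=cam("top"),cam("side")
for nm,c in(("t",T),("s",S)):
    g=c["color"];m=cv2.inRange(cv2.cvtColor(g,cv2.COLOR_BGR2HSV),(0,0,100),(180,40,255))
cv2.imwrite("pics/w5.png",np.hstack([cv2.resize(T["color"][170:235,185:250],(400,400),interpolation=cv2.INTER_CUBIC),cv2.resize(S["color"][150:210,250:310],(400,400),interpolation=cv2.INTER_CUBIC)]))
E
```

```text
time_s: 10.5
position: [0.5523, 0.2976, 0.2198]
ee_rot: [0.001, -0.062, 0.998, 0.001]
force: [-0.4, -0.1, -0.9]
opening: 0.503
x [[-0.0, -1.0, -0.0], [-0.87, 0.0, 0.5], [-0.5, 0.0, -0.87]] (array([ 0.0305, -0.2427, -0.0075]), array([-21.71, -24.35, -80.83]))
+slope [[-1.0, 0.0, -0.0], [0.0, 0.87, 0.5], [0.0, 0.5, -0.87]] (array([ 0.0305, -0.2427, -0.0075]), array([-29.88,  -1.71,   6.97]))
xflip [[-0.0, 1.0, -0.0], [0.87, 0.0, 0.5], [0.5, 0.0, -0.87]] (array([ 0.0305, -0.2427, -0.0075]), array([-25.17,  22.45,  94.69]))
[-0.65845282  0.48186852  0.12908629  1.8541095  -0.0827876   0.80769072
  1.20786572]
```

View pics/w5.png

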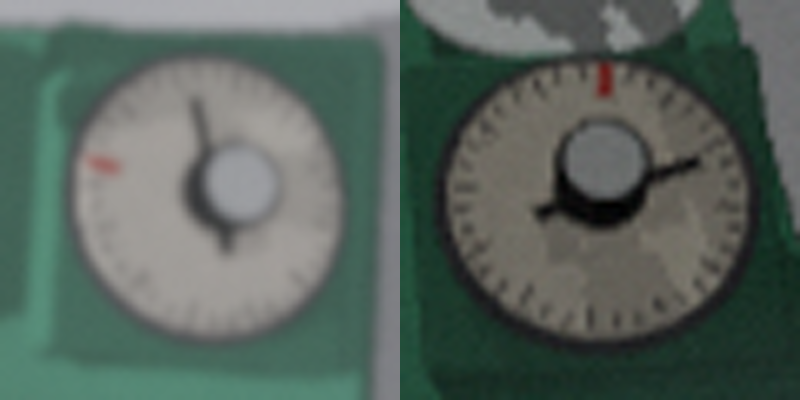

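Top (left) and side (right) views after release: the pointer stands at about 1.2 rad, and the mark is still near 0.05. Next I triangulate the knob top from top (224.0,199.7) and side (280.4,174.0), and the plate centre from (218.6,202.5) and (279.7,180).

Run:
```python
from h import *
T,S=cam("top"),cam("side");n=np.array([0,-.5,.866])
k,e=two(T,(224,199.7),S,(280.45,174));print("knob top",k,e)
q,e=two(T,(218.6,202.5),S,(279.7,180));print("plate",q,e,"diff along n",(k-q)@n,"lateral",(k-q)-((k-q)@n)*n)
K=(k-12e-3*n+q+22e-3*n)/2;print("K",K)
z=-n;y=np.array([0,.866,.5]);R=np.c_[np.cross(y,z),y,z]
print(rowsto(K+n*.12,R))
```

```text
knob top [0.55169474 0.11121597 0.11014496] 0.001430996846167111
plate [0.55179698 0.13047184 0.07702849] 0.003246838252800289 diff along n 0.03830679484262452 lateral [-1.02238019e-04 -1.02478121e-04 -5.72212029e-05]
K [0.55174586 0.11834391 0.09791673]
(array([ 0.0291, -0.237 ,  0.0159]), array([-30.  ,  -1.91,   6.93]))
```

```bash
python3 -m jog '0.005 -0.04 0 -5 0 1 -0.4;0.01 -0.08 0 -10 -0.6 2 -0.4;0.015 -0.12 0 -15 -1 3.5 -0.4;0.02 -0.16 0 -20 -1.3 4.6 -0.4;0.025 -0.2 0.005 -25 -1.6 5.8 -0.4;0.029 -0.23 0.012 -30 -1.9 6.9 -0.4;0.029 -0.237 0.016 -30 -1.9 6.9 -0.4;0.029 -0.237 0.016 -30 -1.9 6.9 -0.4;0.029 -0.237 0.016 -30 -1.9 6.9 -0.4'
python3 - <<'E'
from h import *
c=cam("wrist");cv2.imwrite("pics/w6.png",c["color"])
K=np.array([.5517,.1183,.0979]);n=np.array([0,-.5,.866])
print("pred knob top px",proj(c,K+n*.012),"plate centre",proj(c,K-n*.022));p,R=pose();print(p,R.round(3).tolist(),sense()['joint_pos'])
E
```

```text
time_s: 11.6
position: [0.5514, 0.0601, 0.2015]
ee_rot: [-0.001, -0.001, 0.966, 0.259]
force: [-0.3, 0.6, 0.1]
opening: 0.702
pred knob top px [276.84581567 210.87118268] plate centre [277.01646915 199.1403554 ]
[0.55150936 0.06112221 0.20190501] [[-1.0, -0.004, -0.003], [-0.005, 0.865, 0.501], [0.0, 0.501, -0.865]] [ 0.21147547  0.48558348 -0.16749416  2.034849   -0.65874301  0.781123
  2.14820086]
```

View pics/w6.png

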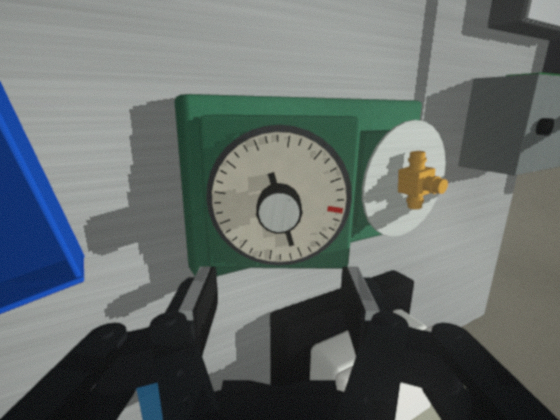

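The wrist view shows the tee upright on the pan. The knob top is at (279,213), within about 1 mm of the prediction; the red mark is at (335,210) and the pointer tip at (291,245). Next I measure the two angles.

```bash
cat > d.py <<'E'
from h import *
n=np.array([0,-.5,.8660254]);U=np.array([0,.8660254,.5]);X=np.array([1.,0,0])
def dial(name="wrist",K=np.array([.5517,.1183,.0979]),h=0.003,corr=True):
    c=cam(name);g=c["color"];hsv=cv2.cvtColor(g,cv2.COLOR_BGR2HSV)
    P0=K-n*.022
    def flat(hh): # rectify to plate plane raised by hh: 4 px/mm, up-slope up
        q=np.array([[-.065,-.065],[.065,-.065],[.065,.065],[-.065,.065]])
        src=np.float32([proj(c,P0+hh*n+a*X+b*U) for a,b in q]);dst=np.float32([(260+4000*a,260-4000*b) for a,b in q])
        return cv2.warpPerspective(g,cv2.getPerspectiveTransform(src,dst),(520,520),flags=cv2.INTER_LINEAR)
    f0=flat(0);fh=flat(h);H=cv2.cvtColor(f0,cv2.COLOR_BGR2HSV)
    red=(((H[...,0]<8)|(H[...,0]>172))&(H[...,1]>110)&(H[...,2]>60)).astype(np.uint8)
    yy,xx=np.mgrid[:520,:520];a,b=(xx-260)/4.,(260-yy)/4.;r=np.hypot(a,b)
    m=(red>0)&(r<60)&(r>38);zr=(a[m].mean(),b[m].mean())
    gray=cv2.cvtColor(fh,cv2.COLOR_BGR2GRAY);pm=((gray<45)&(r<46)).astype(np.uint8)
    pm[(r<27)]=0;pm=cv2.morphologyEx(pm,cv2.MORPH_OPEN,np.ones((7,7)))
    N,L,st,ce=cv2.connectedComponentsWithStats(pm)
    out=[]
    for i in range(1,N):
        if st[i,4]>200: A,B=a[L==i].mean(),b[L==i].mean();out.append((st[i,4],round(float(np.arctan2(A,B)),3),round(float(r[L==i].max()),1)))
    print(name,"mark",round(float(np.arctan2(*zr)),3),"r",round(float(np.hypot(*zr)),1),"n",m.sum(),"pointer",sorted(out)[::-1][:3])
    # plate rim centre: pale pixels hull
    pale=((cv2.cvtColor(f0,cv2.COLOR_BGR2GRAY)>75)&(H[...,1]<70)&(r<62)).astype(np.uint8)
    return f0,fh
E
python3 - <<'E'
from d import *
f0,_=dial(h=0);f0,_=dial(h=.003);cv2.imwrite("pics/flat.png",f0)
E
```

```text
wrist mark 0.179 r 53.6 n 964 pointer []
wrist mark 0.179 r 53.5 n 955 pointer []
```

View pics/flat.png

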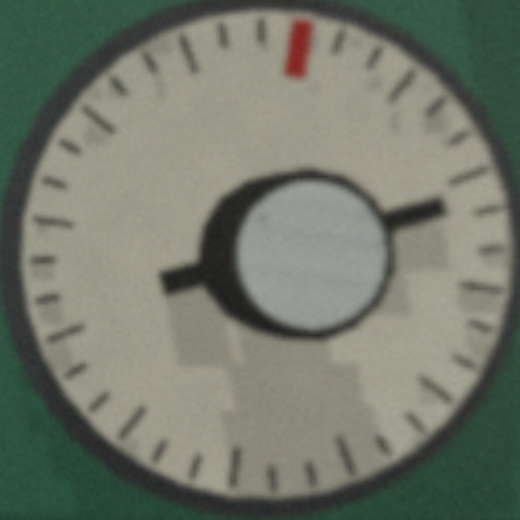

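In the flattened dial (4 px/mm) the plate centre is at (266,254), so the knob lies about 1.5 mm towards +x and 1.5 mm up the slope from my estimate. The mark at (299,48) gives 0.16 rad. The pointer line from (163,283) to (443,208) gives 1.31 rad. The knob has to turn about +1.15 rad (66°).

Run:
```python
from d import *
K=np.array([.5531,.1195,.0986]);R=np.c_[-X,U,-n]
print(rowsto(K-n*.007,R))
```

```text
(array([-0.0018, -0.0016,  0.1258]), array([ 0.04, -0.13,  0.3 ]))
```

```bash
python3 -m jog '-0.002 -0.0016 0.04 0 0 0 -0.4;-0.002 -0.0016 0.07 0 0 0 -0.4;-0.002 -0.0016 0.095 0 0 0 -0.4;-0.002 -0.0016 0.11 0 0 0 -0.4;-0.002 -0.0016 0.12 0 0 0 -0.4;-0.002 -0.0016 0.125 0 0 0 -0.4;-0.002 -0.0016 0.126 0 0 0 -0.4;-0.002 -0.0016 0.126 0 0 0 -0.4' 30 && python3 -m jog '0 0 0 0 0 0 0;0 0 0 0 0 0 0.1;0 0 0 0 0 0 0.2;0 0 0 0 0 0 0.3;0 0 0 0 0 0 0.3;0 0 0 0 0 0 0.3' 30; python3 -c "
from d import *
print(rowsto(np.array([.5531,.1195,.0986])-n*.007,np.c_[-X,U,-n]),sense()['joint_pos'].round(2),sense()['torque'])"
```

```text
time_s: 12.55
position: [0.5538, 0.1231, 0.0928]
ee_rot: [0.0, -0.003, 0.966, 0.259]
force: [0.2, 0.1, -0.2]
opening: 0.702
time_s: 13.15
position: [0.5544, 0.1226, 0.0936]
ee_rot: [0.001, -0.003, 0.966, 0.259]
force: [-0.6, -2.3, 6.3]
opening: 0.434
(array([ 0.0013, -0.0002,  0.0011]), array([ 0.04, -0.  ,  0.31])) [ 0.17  0.66 -0.27  2.09 -0.79  0.52  2.25] [-0.31713535  0.20707313  0.09764692]
```

```bash
python3 -m jog '0 0 0 0 0 6 0.3;0 0 0 0 0 12 0.3;0 0 0 0 0 18 0.3;0 0 0 0 0 24 0.3;0 0 0 0 0 30 0.3;0 0 0 0 0 36 0.3;0 0 0 0 0 42 0.3;0 0 0 0 0 48 0.3;0 0 0 0 0 54 0.3;0 0 0 0 0 60 0.3;0 0 0 0 0 64 0.3;0 0 0 0 0 66 0.3;0 0 0 0 0 66 0.3;0 0 0 0 0 66 0.3' 30
python3 - <<'E'
from d import *
p,R=pose();print("tool y angle",np.arctan2(R[:,1]@X,R[:,1]@U),sense()['torque'],sense()['joint_pos'].round(2))
f,_=dial("wrist",K=np.array([.5531,.1195,.0986]));g,_=dial("side",K=np.array([.5531,.1195,.0986]))
cv2.imwrite("pics/flat2.png",np.hstack([f,g])[:, :])
cv2.imwrite("pics/flat2.png",cv2.resize(np.hstack([f,g]),(800,400)))
E
```

```text
time_s: 14.55
position: [0.5529, 0.1206, 0.0926]
ee_rot: [-0.14, 0.524, 0.812, 0.216]
force: [-2.9, -4.6, -1.6]
opening: 0.43
tool y angle 1.1477036529622706 [-1.23352712  0.31985379  0.08683335] [-0.04  0.65  0.03  2.11 -1.02  0.64  1.32]
wrist mark 1.351 r 52.2 n 1253 pointer [(np.int32(2289), 1.997, 46.0), (np.int32(2197), -2.772, 46.0), (np.int32(675), 1.337, 44.2)]
side mark 1.27 r 50.9 n 1187 pointer [(np.int32(29894), -0.238, 46.0)]
```

By the wrist view the mark and pointer now agree (1.351 and 1.337). I'll let go, back off along the axis and check.

```bash
python3 -m jog '0 0 0 0 0 0 0.15;0 0 0 0 0 0 0;0 0 0 0 0 0 -0.2;0 0 0 0 0 0 -0.4;0 0 0 0 0 0 -0.4;0 0 0 0 0 0 -0.4;0 0 -0.02 0 0 0 -0.4;0 0 -0.05 0 0 0 -0.4;0 0 -0.09 0 0 0 -0.4;0 0 -0.12 0 0 0 -0.4;0 0 -0.13 0 0 0 -0.4;0 0 -0.13 0 0 0 -0.4;0 0 -0.13 0 0 0 -0.4'
python3 - <<'E'
from d import *
K=np.array([.5531,.1195,.0986])
f,_=dial("wrist",K=K);_,_=dial("wrist",K=K,h=0);g,_=dial("top",K=K)
cv2.imwrite("pics/flat3.png",f)
E
```

```text
time_s: 15.95
position: [0.5523, 0.057, 0.2044]
ee_rot: [-0.141, 0.524, 0.812, 0.216]
force: [0.3, 0.2, -0.4]
opening: 0.697
wrist mark 1.328 r 50.8 n 1045 pointer [(np.int32(594), 1.322, 42.8)]
wrist mark 1.329 r 50.8 n 1024 pointer [(np.int32(644), 1.347, 43.4)]
top mark nan r nan n 0 pointer []d.py:13: RuntimeWarning: Mean of empty slice.
  m=(red>0)&(r<60)&(r>38);zr=(a[m].mean(),b[m].mean())
  ret = ret.dtype.type(ret / rcount)
```

View pics/flat3.png

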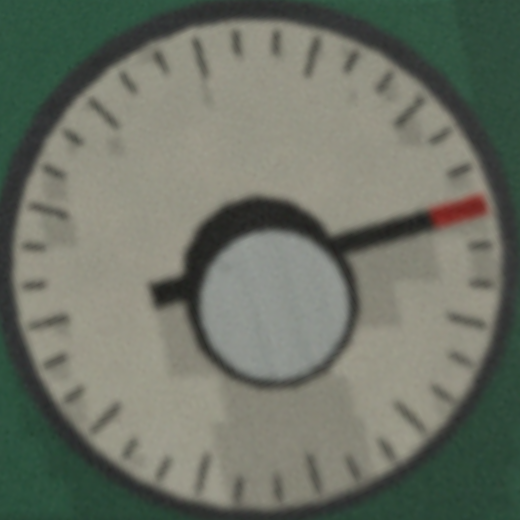

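The flattened view shows the hand running straight into the red mark, with the mark's centre at (459,211) and the hand's end at (432,219). I'll do one more exact check that allows for the hand's height above the plate, using the hand's own direction.

Run:
```python
import cv2,numpy as np
f=cv2.imread("pics/flat3.png");H=cv2.cvtColor(f,cv2.COLOR_BGR2HSV);g=cv2.cvtColor(f,cv2.COLOR_BGR2GRAY)
yy,xx=np.mgrid[:520,:520]
# plate rim centre: radial pale->dark edge
e=[]
for t in np.radians(np.arange(0,360,3)):
    r=np.arange(225,262,.5);v=cv2.remap(g,np.float32(256+r*np.cos(t))[None],np.float32(263+r*np.sin(t))[None],1)[0].astype(float)
    i=np.argmin(np.gradient(cv2.GaussianBlur(v[None],(9,1),0)[0]));e.append((256+r[i]*np.cos(t),263+r[i]*np.sin(t)))
(cx,cy),ax,_=cv2.fitEllipseAMS(np.float32(e));print("centre",cx,cy,ax)
red=((H[...,0]<10)|(H[...,0]>170))&(H[...,1]>110);mx,my=xx[red].mean(),yy[red].mean()
print("mark",mx,my,np.arctan2(mx-cx,cy-my))
# hand: centre row per column (outer part clear of knob; and tail)
P=[]
for x in list(range(366,426))+list(range(160,180)):
    y0=236-(x-366)*.27 if x>300 else 291-(x-160)*.27
    ys=np.arange(int(y0)-14,int(y0)+15);w=np.clip(75-g[ys,x].astype(float),0,None)
    if w.sum()>50:P.append((x,(w*ys).sum()/w.sum()))
P=np.array(P)
for q,nm in((P,"all"),(P[P[:,0]>300],"hand")):
    k=np.polyfit(q[:,0],q[:,1],1);print(nm,len(q),k,"angle",np.arctan2(1,-k[0]),"resid",np.std(q[:,1]-np.polyval(k,q[:,0])),"y at mark",np.polyval(k,mx))
```

```text
centre 255.16287231445312 266.0078430175781 (491.6373596191406, 493.71624755859375)
mark 457.2382775119617 211.1444976076555 1.3056875266212822
all 80 [-2.75051279e-01  3.37983328e+02] angle 1.3023824428997042 resid 0.20448006339300753 y at mark 212.21935535537915
hand 60 [-2.83637728e-01  3.41389500e+02] angle 1.2944175553923198 resid 0.15714876434003555 y at mark 211.69947416248758
```

Mark 1.306 rad, pointer 1.302 rad. They agree to within the measuring error, and the gripper is clear, so I'll hand in.

```bash
python3 -c "
from h import *
c=cam('top');[print(cv2.minAreaRect(b)) for b in blobs(c['color'],(12,120,90),(32,255,255))]
s=sense();print(s['time_s'],s['force']);print(sign_off())"
```

```text
((507.4164733886719, 138.86285400390625), (22.658424377441406, 14.167189598083496), 50.52754211425781)
((154.5, 200.5), (21.0, 9.0), 90.0)
16.15 [ 0.15192705 -0.05854535 -0.18720293]
the job is handed in; nothing more can be done
None
```

The job is done and handed in at 16.2 s of the 64 s allowed. I lifted the brass tee from the crate, set it down slowly on the pan and let it go. I then turned the knob about 66° clockwise, released it and backed the gripper off.

**Last checks:**
- **Zero mark:** after release, the mark stood at 1.306 rad and the pointer at 1.302 rad, taking the hand and tail together. Using the hand alone gave 1.294 rad. A rougher mask gave mark 1.328 and pointer 1.322–1.347, depending on the height assumed for the hand. All of these agree to about 0.02 rad or better.
- **Tee:** the wrist view before the dial was turned showed it upright on the pan. The last top view showed it still near the pan's centre.
- **Robot:** the force on the tool read about zero at hand-in, so the robot was touching nothing.

**Not confirmed:**
- One side-camera reading of the mark gave 1.27 rad while the gripper still held the knob. It is coarser, and the side camera could not pick out the pointer.
- The top-view dial check failed because the arm was in the way.
- In that last top view the brass search found only the tee, not the plug. The plug was visible in the crate after the pick, and I assumed the arm was hiding it at the end.
- I did not take a separate final look at the other crate parts, the bottle or the cup. No contact with them was seen or planned.

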